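# Line up the quarter-turn fastener and hold the model plinth's access panel shut

## Task

The dark grey access panel of the site-model plinth stands sprung open because its red quarter-turn fastener is out of line. Turn the fastener until the black slot along its wing lines up with the two white marks on the panel and let go of it; then with your fingers press the panel itself down (on its cork pad, not on the fastener) until it sits fully home against the frame, and finish while still holding it pressed there. Leave the loose models and the things on the table where they are.

Things in the scene. Friction and masses are not known exactly. Their poses are not given: they have to be found in the camera images.
- plinth: Fixed plywood box 360 (x) x 420 (y) x 66 mm tall; origin at the centre of its underside, own x from its robot-side edge to the model terrain. The dark grey panel fills the middle of its robot-side half; model buildings up to 46 mm tall stand on the far half, at least 80 mm beyond its centre. Place and yaw vary.
- panel (a joint): Tilt of the dark grey panel (160 x 220 x 8 mm): 0 = home on the frame, top level with the plinth's, 66 mm above the table; 0.10 rad = sprung open, as at the start. Hinged at its far edge on a line along y through the plinth's centre, 58 mm up; the robot-side edge lifts. At the pad 6 N begins to close it, 11 N holds it home. With the fastener out of line a pin under it stops the panel at about 0.06.
- press_pad (a point): Centre of a flush round cork pad, 34 mm across, on the panel's top face, 125 mm from the hinge line and 50 mm to the plinth's +y side; a good place to press. Axes: x towards the hinge, z out of the panel. It goes down about 12 mm as the panel closes, to 66 mm above the table.
- fastener (a joint): Turn of the fastener about the panel's z axis, counter-clockwise from above positive: 0 = slot lined up with the white marks. Starts between 0.7 and 1.45 rad, can be turned past 0 to -0.5, no stop at 0. Light friction (about 0.05 N m): it stays where it is left. Its pin passes the frame within about 0.2 rad of 0.
- fastener_wing (a point): Point on the fastener's axis in the red wing, 22 mm above the panel's top face. The wing is a bar 40 mm long (this point's x) and 11 mm thick (its y), from 5 to 32 mm above the panel; under it a steel disc 38 mm across. z is the turning axis, square to the panel (tipped with it). It stands 125 mm from the hinge line, 50 mm to the plinth's -y side, 100 mm from the pad.
- panel_marks (a point): Point on the panel's top face on the fastener's axis, midway between the two white marks (each 14 x 7 mm, from 20 to 34 mm either side); x runs along the marks, towards the hinge.
- model_house: Bystander: loose white model house 50 x 40 x 42 mm standing on the plinth's left strip; origin at the centre of its underside.
- model_tree: Bystander: loose toy tree, 49 mm tall on a 36 mm wooden disc, standing on the plinth's right strip; origin at the centre of its underside.
- paper_cup: Bystander: white paper cup 76 mm across, 95 mm tall, on the table to the right; origin at the centre of its underside.
- glue_bottle: Bystander: white bottle with an orange cap, 52 mm across, 140 mm tall, on the table to the right; origin at the centre of its underside.
- tape_roll: Bystander: yellow ring 90 mm across, 24 mm tall, lying on the table to the left; origin at the centre of its underside.
- timber_sample: Bystander: dark wood block 90 x 60 x 30 mm on the table to the left; origin at the centre of its underside.

How it is judged:
By the outcome, as a careful person would: the job done as asked, in the order asked, and still so for the second after the job is handed in, while the arm keeps its last pose, push and grip.
It also fails if it takes over 40 s, if anything falls off the work surface, if the arm or the gripper's body presses on something with over 40 N, if the wrist force passes 120 N, or if a joint passes its speed limit or range.

## Robot

A 7-joint arm with a two-finger parallel gripper is mounted at the origin on the work surface. World frame = base frame: x ahead of the robot, y to its left, z up, the work surface at z = 0. Lengths are in m, angles in rad, forces in N, time in s.
With the tool pointing down it reaches from about 0.425 to 1.025 m from the base axis. Payload 9.4 kg.
Tool frame: the origin (TCP) lies between the finger pads; the fingertips stand 19 mm ahead of it and the grasp point (between the pads) is the TCP; z points along the fingers, y is the direction in which the jaws open and shut (so a half turn about z gives the same grasp; the last joint's range is limited). The gripper opens to 85 mm and grips with 20 to 120 N. Pads are 22 mm wide; open, the fingers measure 114 mm over their backs; the gripper's body (76 mm by 85 mm) begins 54 mm behind the grasp point. The pads swing forward as they close: fully open they stand 13 mm farther back than shut.
Start: joints at [1.137, 0.599, -0.003, 1.599, 0.002, 0.943, -0.08], TCP at [0.253, -0.679, 0.25] pointing down, gripper open.
Joint ranges: [-2.57, 2.57], [-0.35, 1.97], [-1.29, 1.29], [0.11, 2.56], [-1.05, 4.19], [0.11, 1.86], [-2.63, 2.63]. Speed limits (rad/s): [2.22, 2.22, 3.01, 3.01, 3.14, 3.14, 3.14].

## Interface

Orientations are given as a unit quaternion [x, y, z, w].
In Python, from rig import state, camera, camera_params, hand_in gives the robot as it stands.
- The arm moves only by the tool send_rows, never from a script. Its argument "increments" is a list of rows, each a list of 6 numbers: the shift along the tool's x, y, z in cm, then the turn, a rotation vector about the tool's x, y, z in degrees. A call has 1 to 12 rows; each row is the pose to reach, as a shift and turn from the pose measured when the call began, along the tool's axes at that moment; what a row does not reach only later rows make up. A row lasts 1/10 s, in which the tool goes at most 50 mm and 8.59 degrees, less where a joint would pass 70% of its speed; a pose out of reach is approached as far as the arm can. A call with a gripper value outside its range is refused whole. "hand" is the finger opening in cm, from 0 to 8.54, set as the call begins (left out, the last holds). The fingers move at their own pace and stop on an object; "newtons" is the grip in N (left out, the last holds). Time passes only in rows, so rows that repeat a pose let the fingers close. It gives the time, the measured TCP pose, the force and the opening at its end, in the units of the state.
- state(): the state, without advancing time (a new reading comes with each control period).
- camera(name): name is "scene" or "top" or "wrist"; returns the picture (400x640x3 uint8, red, green, blue); there is no depth.
- camera_params(name): a dict with "intrinsics" (3x3 intrinsics, pixels), "eye" and "orientation" of the camera in the world. Camera axes: x right, y down, z forward; pixel columns grow to the right and rows downward; lengths in m; the calibration is good to about 2 mm. A picture is of the moment at which its call begins: read the wrist's pose just before it. camera_params takes no time and is no camera call; for the wrist camera it gives the pose at the moment of the call.
- hand_in(): hands the job in, once; it reports no verdict.
The state is a dict: "t": time; "q": joint angles; "joint_velocities": joint speeds; "joint_efforts": joint torques, N m; "position": TCP position; "eef_rot": TCP orientation; "wrist_force": force on the tool from outside, world axes, zero at the start; "ft_torque": the same for the moment, N m; "gripper_width": opening from 0.0 (shut) to 1.0 (fully open).
Only numpy, scipy, OpenCV 4.12 (cv2) and the standard library are available. Lean on these libraries where they do the work, as an engineer would, in place of code of your own. Each camera call takes 0.05 s, during which the arm holds its last target.

## Working session

There is one attempt and no reset: what is moved stays moved. The work goes in short steps, Python scripts to look and compute and a tool call to move; the robot and the scene stay as the last step left them, time stands still between calls to the robot, and variables do not carry over. Pictures are saved under pics/ and viewed, and the job is handed in when it is done.

Besides the shell and the picture viewer there is one more tool, called by a JSON object that holds its "api" and its "payload", one argument or row to a line. send_rows: Moves the arm, as the interface text tells. Its arguments: {"type":"object","properties":{"increments":{"type":"array","items":{"type":"array","items":{"type":"number"}}},"hand":{"type":"number"},"newtons":{"type":"number"}},"required":["increments"]}

```bash
mkdir -p pics
python3 - <<'E'
from rig import *
import cv2
print(state())
for n in ("scene","top"):
    cv2.imwrite(f"pics/{n}0.png",camera(n)[:,:,::-1]); p=camera_params(n); print(n,p)
print(camera_params("wrist"))
E
```

```text
{'t': 0.0, 'q': array([ 1.13732318,  0.60013159, -0.00257858,  1.60012825,  0.0018005 ,
        0.94288815, -0.07978996]), 'joint_velocities': array([ 1.85970367e-03,  4.15293560e-04,  2.45283423e-04, -1.34199350e-03,
       -2.99408924e-04,  3.98200014e-04,  5.10622020e-05]), 'joint_efforts': array([-9.96488016e-04, -7.76453733e+01,  1.56451486e+00, -2.58004725e+01,
        1.24273973e-02,  9.02218628e-03, -1.74965305e-05]), 'position': array([ 0.25306209, -0.67893149,  0.24941233]), 'eef_rot': array([ 9.84122269e-01,  1.77490158e-01, -1.97889398e-04, -7.50867486e-04]), 'wrist_force': array([ 0.97947996, -0.40260282,  0.09184346]), 'ft_torque': array([-0.00270289,  0.01493178,  0.01055782]), 'gripper_width': 1.0032739463537226}
scene {'intrinsics': array([[441.20284297,   0.        , 321.77866809],
       [  0.        , 441.20284297, 191.2856168 ],
       [  0.        ,   0.        ,   1.        ]]), 'eye': array([ 1.26027307, -0.10172425,  1.01496101]), 'orientation': array([ 0.72196422,  0.61800835, -0.19723249, -0.2406921 ])}
top {'intrinsics': array([[387.16419402,   0.        , 325.15674635],
       [  0.        , 387.16419402, 193.92807511],
       [  0.        ,   0.        ,   1.        ]]), 'eye': array([4.71558701e-01, 1.91556472e-04, 1.34560817e+00]), 'orientation': array([-0.69616551,  0.7161756 , -0.03375751,  0.03614596])}
{'intrinsics': array([[348.04365504,   0.        , 314.41503381],
       [  0.        , 348.04365504, 194.93483029],
       [  0.        ,   0.        ,   1.        ]]), 'eye': array([ 0.32796237, -0.65186869,  0.37296688]), 'orientation': array([ 0.81157476, -0.56310221, -0.08944841,  0.1275198 ])}
```

View pics/scene0.png

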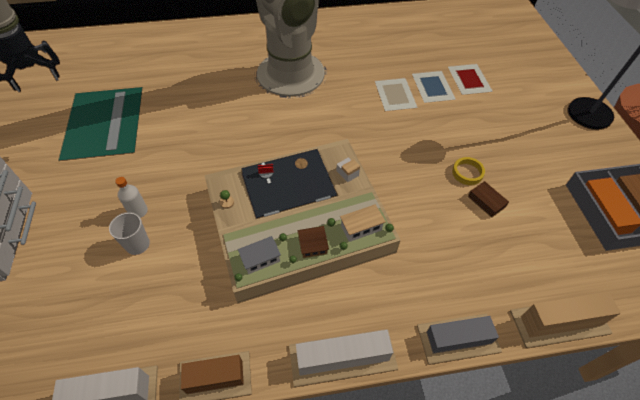

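View pics/top0.png

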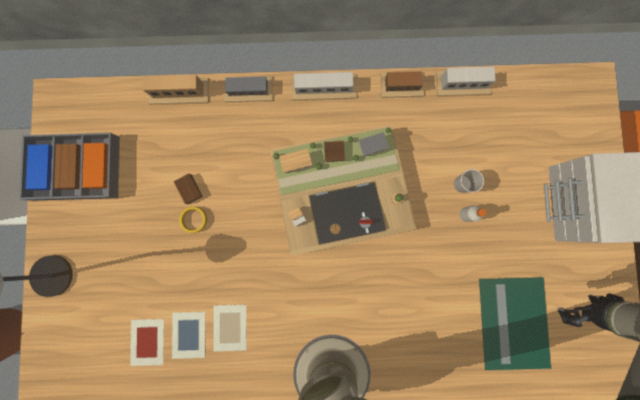

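The scene view shows the panel at about (290,182), with the red wing at (266,170) and the cork at (301,163). In the top view the wing is at (366,222) and the cork at (335,229). Next I'll triangulate both.

```bash
cat > h.py <<'E'
import numpy as np, cv2
from scipy.spatial.transform import Rotation as R
def ray(p,uv):
    d=np.linalg.inv(p["intrinsics"])@np.array([uv[0],uv[1],1.])
    d=R.from_quat(p["orientation"]).apply(d); return np.array(p["eye"]),d/np.linalg.norm(d)
def plane(p,uv,z):
    e,d=ray(p,uv); return e+d*(z-e[2])/d[2]
def tri(p1,u1,p2,u2):
    a,d=ray(p1,u1);b,e=ray(p2,u2)
    s=np.linalg.lstsq(np.c_[d,-e],b-a,rcond=None)[0]
    x,y=a+d*s[0],b+e*s[1]; return (x+y)/2,np.linalg.norm(x-y)
def proj(p,X):
    c=R.from_quat(p["orientation"]).inv().apply(np.atleast_2d(X)-p["eye"]); q=c@p["intrinsics"].T; return q[:,:2]/q[:,2:]
def blobs(m,amin=8):
    n,l,s,c=cv2.connectedComponentsWithStats(m.astype(np.uint8)); return [(s[i,4],c[i].round(1)) for i in range(1,n) if s[i,4]>=amin]
E
python3 - <<'E'
from h import *
from rig import camera_params
P={n:camera_params(n) for n in("scene","top")}
rois={"scene":(230,130,360,230),"top":(300,175,400,250)}
for n,(x0,y0,x1,y1) in rois.items():
    im=cv2.imread(f"pics/{n}0.png"); c=im[y0:y1,x0:x1]
    hsv=cv2.cvtColor(c,cv2.COLOR_BGR2HSV); h,s,v=cv2.split(hsv)
    red=((h<6)|(h>172))&(s>150)&(v>50); 
    print(n,"red",[(a,q+[x0,y0]) for a,q in blobs(red,3)])
    dark=cv2.morphologyEx(((v<75)).astype(np.uint8),cv2.MORPH_CLOSE,np.ones((9,9)))
    cs=max(cv2.findContours(dark,0,2)[0],key=cv2.contourArea)
    print(cv2.approxPolyDP(cs,5,True)[:,0]+[x0,y0])
    cv2.imwrite(f"pics/{n}0c.png",cv2.resize(c,None,fx=6,fy=6,interpolation=cv2.INTER_CUBIC)[:600,:800])
E
```

```text
scene red [(np.int32(121), array([265.1, 168.2]))]
[[316 149]
 [242 168]
 [256 217]
 [336 195]]
top red [(np.int32(18), array([365.3, 221.8]))]
[[373 184]
 [312 197]
 [320 240]
 [383 228]]
```

View pics/scene0c.png

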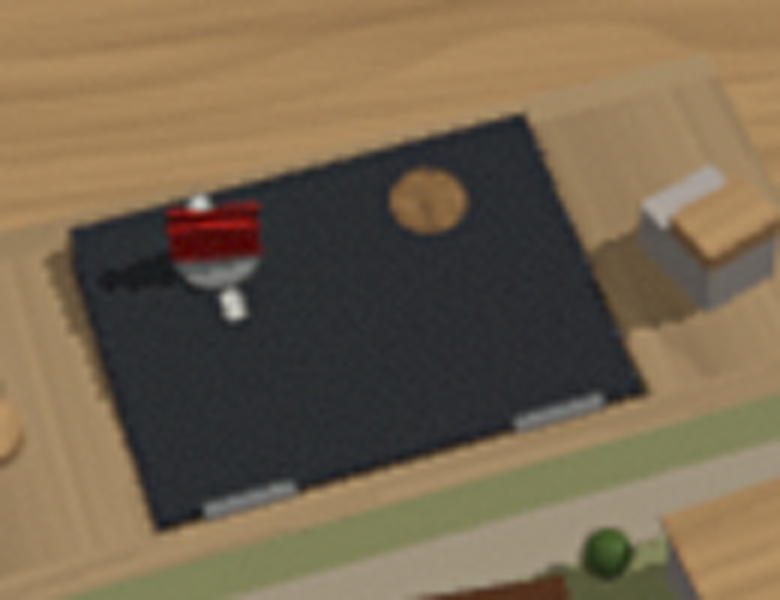

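View pics/top0c.png

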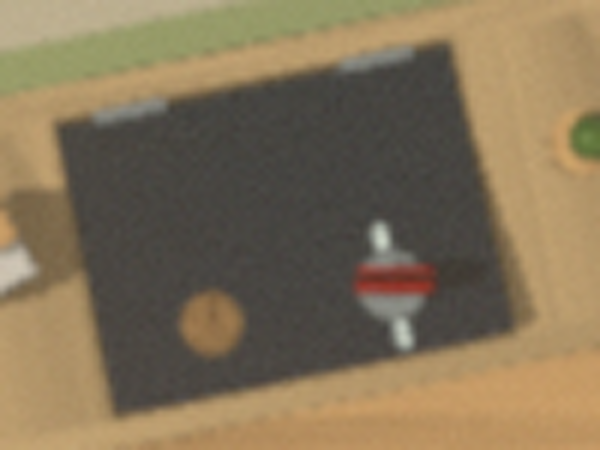

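Run:
```python
from h import *
from rig import camera_params
s,t=camera_params("scene"),camera_params("top")
for n,a,b in [("red",(265.1,168.2),(365.3,221.8)),("far R",(256,217),(373,184)),("far L",(336,195),(312,197)),("near R",(242,168),(383,228)),("near L",(316,149),(320,240)),("cork",(301,163),(335,229))]:
    print(n,*[np.round(x,4) for x in tri(s,a,t,b)])
```

```text
red [ 0.5018 -0.1225  0.1005] 0.002
far R [ 0.6277 -0.1583  0.0619] 0.0009
far L [0.5906 0.0514 0.0638] 0.0095
near R [ 0.4803 -0.1825  0.0862] 0.002
near L [0.4477 0.0238 0.0929] 0.0007
cork [ 0.4818 -0.0245  0.0811] 0.0033
```

The checks agree: the wing is 0.1005 m high (expected about 0.100) and the pad-to-wing distance is 100 mm. The yaw is about 0.19 rad and the wing sits roughly 1.3 rad out of line. I'll move above it for a closer look.

```bash
cat >> h.py <<'E'
def toolR(yawx,tilt=0.,hy=0.):
    # tool z down (tilted so that -z is panel normal, leaning 'tilt' toward heading hy), tool x at heading yawx
    n=np.array([np.sin(tilt)*np.cos(hy),np.sin(tilt)*np.sin(hy),np.cos(tilt)]); z=-n
    x=np.array([np.cos(yawx),np.sin(yawx),0]); x-=z*(x@z); x/=np.linalg.norm(x)
    return R.from_matrix(np.c_[x,np.cross(z,x),z])
def inc(st,pos,rot):
    r=R.from_quat(st["eef_rot"]); return np.round(100*r.inv().apply(np.array(pos)-st["position"]),2),np.round((r.inv()*rot).as_rotvec(degrees=True),1)
E
python3 - <<'E'
from h import *
from rig import *
print(inc(state(),[0.50,-0.12,0.25],toolR(1.54)))
E
```

```text
(array([ 42.67, -43.75,   0.  ]), array([ -0.1,  -0. , -67.8]))
```

{"api": "send_rows", "payload": {
  "increments": [
    [2,-2,0,0,0,-3],
    [5,-5,0,0,0,-8],
    [8,-8.2,0,0,0,-13],
    [11,-11.3,0,0,0,-18],
    [14,-14.4,0,0,0,-23],
    [17,-17.4,0,0,0,-28],
    [20,-20.5,0,0,0,-33],
    [23,-23.6,0,0,0,-38],
    [26,-26.7,0,0,0,-43],
    [29,-29.7,0,0,0,-48],
    [32,-32.8,0,0,0,-52],
    [34,-34.8,0,0,0,-56]
  ],
  "hand": 4.5,
  "newtons": 40
}}

```text
t: 1.3
position: [0.4509, -0.2311, 0.25]
eef_rot: [0.784, 0.621, 0.0, -0.001]
wrist_force: [-0.3, 0.3, 0.5]
gripper_width: 0.524
```

Run:
```python
from h import *
from rig import *
print(inc(state(),[0.50,-0.12,0.25],toolR(1.54)))
```

```text
(array([11.94,  2.23,  0.02]), array([ -0. ,  -0.1, -11.5]))
```

{"api": "send_rows", "payload": {
  "increments": [
    [3,0.6,0,0,0,-3],
    [6,1.1,0,0,0,-6],
    [9,1.7,0,0,0,-9],
    [11.3,2.1,0,0,0,-11],
    [11.9,2.2,0,0,0,-11.5],
    [11.9,2.2,0,0,0,-11.5],
    [11.9,2.2,0,0,0,-11.5]
  ]
}}

```text
t: 2.0
position: [0.499, -0.1215, 0.2499]
eef_rot: [0.718, 0.696, 0.0, -0.001]
wrist_force: [-0.4, -0.7, -0.5]
gripper_width: 0.522
```

Run:
```python
from h import *
from rig import *
import pickle
p=camera_params("wrist"); im=camera("wrist"); st=state()
pickle.dump((p,im),open("w1.pkl","wb"))
print(st["t"],st["position"],st["q"].round(2),p["eye"])
cv2.imwrite("pics/w1.png",im[:,:,::-1])
```

```text
2.05 [ 0.49899805 -0.12164365  0.2499822 ] [ 0.43  0.37 -0.4   2.06  0.21  0.75 -0.13] [ 0.50290018 -0.04324181  0.37353623]
```

View pics/w1.png

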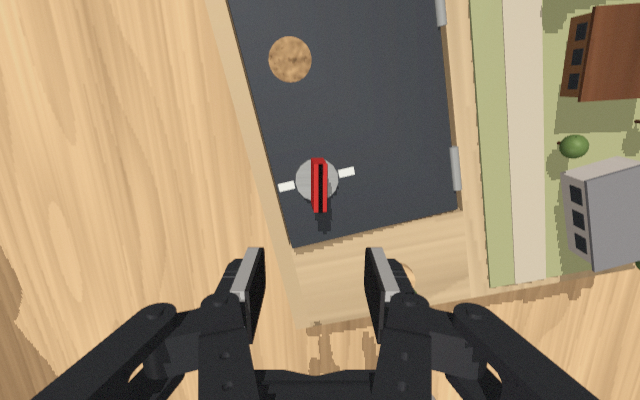

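The wrist view shows the wing with its slot at (320,185), the disc at (317,179), the marks at (287,187) and (346,172), and the cork at (290,59). Now I'll measure these.

```bash
cat >> h.py <<'E'
def feats(im,roi):
    x0,y0,x1,y1=roi; c=im[y0:y1,x0:x1]; h,s,v=cv2.split(cv2.cvtColor(np.ascontiguousarray(c),cv2.COLOR_RGB2HSV))
    red=((h<8)|(h>170))&(s>150)&(v>60); out={}
    n,l,st,ce=cv2.connectedComponentsWithStats(cv2.morphologyEx(red.astype(np.uint8),cv2.MORPH_CLOSE,np.ones((9,9))))
    i=1+np.argmax(st[1:,4]); w=(l==i).astype(np.uint8)
    cs=max(cv2.findContours(w,0,2)[0],key=cv2.contourArea); rr=cv2.minAreaRect(cs); out["wing"]=(np.array(rr[0])+[x0,y0],rr[1],rr[2]); 
    out["wingbox"]=cv2.boxPoints(rr)+[x0,y0]
    sl=(cv2.erode(w,np.ones((3,3)))>0)&(v<70); 
    n,l2,s2,c2=cv2.connectedComponentsWithStats(sl.astype(np.uint8))
    if n>1:
        j=1+np.argmax(s2[1:,4]); yy,xx=np.where(l2==j); pts=np.c_[xx,yy].astype(np.float32)
        q=cv2.fitLine(pts,cv2.DIST_L2,0,.01,.01).ravel(); t=(pts-q[2:])@q[:2]
        out["slot"]=(q[2:]+q[:2]*t.min()+[x0,y0],q[2:]+q[:2]*t.max()+[x0,y0])
    wh=(s<45)&(v>195); out["white"]=[(int(a),q+[x0,y0]) for a,q in blobs(wh,25)]
    ck=(h>8)&(h<25)&(s>80)&(v>90); out["cork"]=[(int(a),q+[x0,y0]) for a,q in blobs(ck,60)]
    return out
E
python3 - <<'E'
from h import *
import pickle
p,im=pickle.load(open("w1.pkl","rb"))
f=feats(im,(245,20,425,230)); [print(k,v) for k,v in f.items()]
E
```

```text
wing (array([318.49999237, 184.99998474]), (53.99999237060547, 14.999998092651367), 90.0)
wingbox [[310.99999237 157.99998474]
 [325.99999237 157.99998474]
 [325.99999237 211.99998474]
 [310.99999237 211.99998474]]
slot (array([319.85871124, 210.00959778]), array([320.36188507, 164.98168945]))
white [(123, array([346. , 171.7])), (125, array([285.9, 185.8]))]
cork [(1560, array([289.5,  58.8])), (1917, array([258.7, 188.6])), (164, array([401.2, 224. ]))]
```

{"api": "send_rows", "payload": {
  "increments": [
    [-1.5,0,1,0,0,0],
    [-4,0,2.5,0,0,0],
    [-5,0,4,0,0,0],
    [-5,0,4,0,0,0],
    [-5,0,4,0,0,0]
  ]
}}

```text
t: 2.55
position: [0.4968, -0.1724, 0.2096]
eef_rot: [0.719, 0.695, -0.0, -0.001]
wrist_force: [1.0, -0.0, 0.9]
gripper_width: 0.527
```

Run:
```python
from h import *
from rig import *
import pickle
p2=camera_params("wrist"); im2=camera("wrist"); st=state()
pickle.dump((p2,im2),open("w2.pkl","wb")); cv2.imwrite("pics/w2.png",im2[:,:,::-1])
p1,im1=pickle.load(open("w1.pkl","rb"))
print(st["t"],st["position"])
a=feats(im1,(245,20,425,230)); 
h=proj(p2,[[0.5018,-0.1225,0.1]])[0]; print("expect",h)
b=feats(im2,(240,0,460,230))
for k in b: print(k,b[k])
```

```text
2.6 [ 0.49720173 -0.17179313  0.21004928]
expect [318.33891113 128.01447838]
wing (array([321. , 128.5]), (63.0, 20.0), 90.0)
wingbox [[311.  97.]
 [331.  97.]
 [331. 160.]
 [311. 160.]]
slot (array([322.5,  98. ]), array([322.5, 159. ]))
white [(188, array([353.7, 116.5])), (191, array([280.9, 133.4]))]
cork [(5822, array([286.9, 178.2])), (71, array([443.4, 204.9])), (79, array([397.1, 214.2])), (159, array([336.3, 225. ]))]
```

View pics/w2.png

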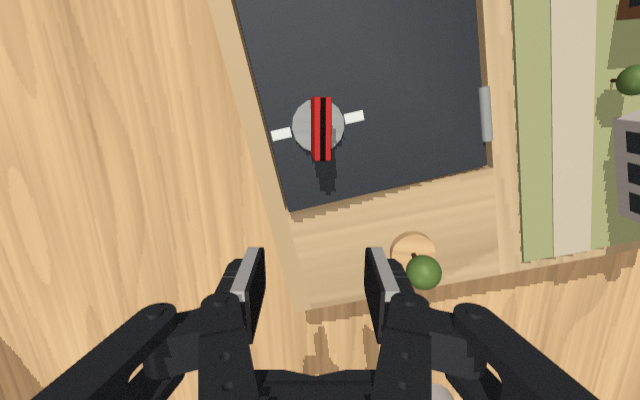

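The second wrist view shows the wing at (321,128), the slot along column 322, and the marks at (354,116) and (281,133). I'll triangulate from the two views.

Run:
```python
from h import *
import pickle
from rig import camera_params
p1,_=pickle.load(open("w1.pkl","rb"));p2,_=pickle.load(open("w2.pkl","rb")); t=camera_params("top"); s=camera_params("scene")
T=lambda u,v:tri(p1,u,p2,v)
for n,u,v in [("mark+",(346,171.7),(353.7,116.5)),("mark-",(285.9,185.8),(280.9,133.4)),("slot hi",(320.36,164.98),(322.5,98)),("slot lo",(319.86,210.),(322.5,159))]:
    X,r=T(u,v); print(n,X.round(4),round(r,4))
mp,_=T((346,171.7),(353.7,116.5)); mm,_=T((285.9,185.8),(280.9,133.4)); c=(mp+mm)/2
print("centre",c.round(4),"sep",np.linalg.norm(mp-mm).round(4),"yaw",np.arctan2(*(mp-mm)[1::-1]))
print("cork z.077",plane(p1,(289.5,58.8),.078).round(4), "tri top/wrist",tri(p1,(289.5,58.8),t,(335.2,228.7)))
for p,h,l in((p1,(320.36,164.98),(319.86,210.)),(p2,(322.5,98),(322.5,159))):
    a,b=plane(p,h,.110),plane(p,l,.110); print("slot dir",np.arctan2(*(a-b)[1::-1]), "mid",(a+b)/2,np.linalg.norm(a-b))
for p,mpu,mmu in((p1,(346,171.7),(285.9,185.8)),(p2,(353.7,116.5),(280.9,133.4))):
    a,b=plane(p,mpu,.0755),plane(p,mmu,.081); print("marks", np.arctan2(*(a-b)[1::-1]),(a+b)/2,np.linalg.norm(a-b))
```

```text
mark+ [ 0.5276 -0.118   0.0763] 0.0001
mark- [ 0.4748 -0.1276  0.0818] 0.0002
slot hi [ 0.5049 -0.1029  0.1127] 0.0001
slot lo [ 0.5038 -0.1423  0.1056] 0.0003
centre [ 0.5012 -0.1228  0.0791] sep 0.054 yaw 0.18021359589483543
cork z.077 [ 0.4831 -0.0241  0.078 ] tri top/wrist (array([ 0.48324114, -0.02580177,  0.0924981 ]), np.float64(0.002167524222892461))
slot dir 1.5335560735771363 mid [ 0.50431136 -0.12208896  0.11      ] 0.03710268515536823
slot dir 1.5439265899606132 mid [ 0.50437812 -0.12219005  0.11      ] 0.038325036861823335
marks 0.18039296577129113 [ 0.50113181 -0.12303146  0.07825   ] 0.05424430087306139
marks 0.18036949406126868 [ 0.50128092 -0.12290153  0.07825   ] 0.05410504580529381
```

```bash
cat >> h.py <<'E'
PSI=0.180; C=np.array([.5012,-.1229,.0785]); TILT=.1
N=np.array([np.sin(.1)*np.cos(PSI),np.sin(.1)*np.sin(PSI),np.cos(.1)])
E
python3 - <<'E'
from h import *
from rig import *
print(inc(state(),C+.075*N,toolR(1.54,.1,PSI)))
E
```

```text
(array([5.05, 0.98, 5.7 ]), array([ 5.5, -1.3, -0.2]))
```

{"api": "send_rows", "payload": {
  "increments": [
    [1.5,0.3,1,1,0,0],
    [3,0.6,2.5,3,-0.6,-0.1],
    [4.5,0.9,4.2,5,-1.2,-0.2],
    [5.05,0.98,5.5,5.5,-1.3,-0.2],
    [5.05,0.98,5.7,5.5,-1.3,-0.2],
    [5.05,0.98,5.7,5.5,-1.3,-0.2],
    [5.05,0.98,5.7,5.5,-1.3,-0.2]
  ]
}}

```text
t: 3.3
position: [0.5084, -0.1225, 0.1538]
eef_rot: [0.717, 0.695, -0.041, -0.027]
wrist_force: [-0.0, -0.6, -0.3]
gripper_width: 0.521
```

Run:
```python
from h import *
from rig import *
st=state(); print(st["q"].round(2))
print(inc(st,C+.028*N,toolR(1.54,.1,PSI)))
```

```text
[ 0.33  0.54 -0.32  2.07  0.3   0.67 -0.23]
(array([0.1 , 0.01, 4.76]), array([ 0.1,  0. , -0.1]))
```

{"api": "send_rows", "payload": {
  "increments": [
    [0.1,0,1,0,0,0],
    [0.1,0,2.2,0,0,0],
    [0.1,0,3.4,0,0,0],
    [0.1,0,4.3,0,0,0],
    [0.1,0,4.7,0,0,0],
    [0.1,0,4.7,0,0,0],
    [0.1,0,4.7,0,0,0]
  ]
}}

```text
t: 4.0
position: [0.504, -0.1222, 0.1069]
eef_rot: [0.717, 0.695, -0.041, -0.027]
wrist_force: [-0.3, 0.2, 0.1]
gripper_width: 0.523
```

{"api": "send_rows", "payload": {
  "increments": [
    [0,0,0,0,0,0],
    [0,0,0,0,0,0],
    [0,0,0,0,0,0],
    [0,0,0,0,0,0],
    [0,0,0,0,0,0],
    [0,0,0,0,0,0]
  ],
  "hand": 0,
  "newtons": 25
}}

```text
t: 4.6
position: [0.5033, -0.1222, 0.1073]
eef_rot: [0.717, 0.695, -0.042, -0.028]
wrist_force: [-3.3, 0.7, 5.2]
gripper_width: 0.125
```

Run:
```python
from h import *
from rig import *
cv2.imwrite("pics/w3.png",camera("wrist")[:,:,::-1])
st=state(); print(st["position"],st["wrist_force"],st["ft_torque"],st["gripper_width"],C+.028*N)
x=R.from_quat(st["eef_rot"]).as_matrix()[:,0]; print(np.arctan2(x[1],x[0]))
```

```text
[ 0.50328475 -0.12223548  0.10733971] [-3.23747104  1.1079828   5.83239872] [ 0.11981812  0.70490195 -0.07787243] 0.12025260946485233 [ 0.50395017 -0.12239955  0.10636012]
1.5408635267021382
```

View pics/w3.png

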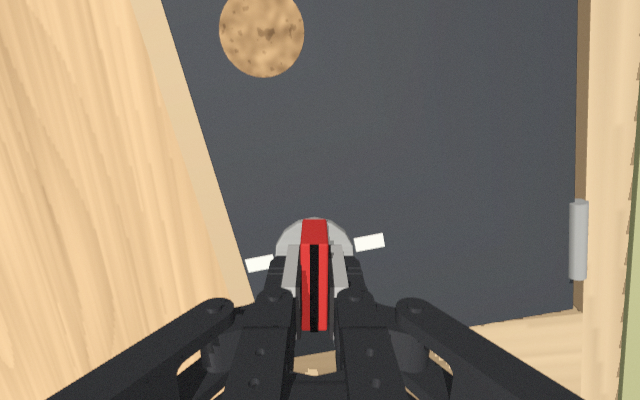

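The wing is gripped: it shows centred between the fingers at (315,275), with a gap of about 10–11 mm. Next, turn it clockwise.

{"api": "send_rows", "payload": {
  "increments": [
    [0,0,0,0,0,5],
    [0,0,0,0,0,11],
    [0,0,0,0,0,17],
    [0,0,0,0,0,23],
    [0,0,0,0,0,29],
    [0,0,0,0,0,35],
    [0,0,0,0,0,40],
    [0,0,0,0,0,40]
  ]
}}

```text
t: 5.45
position: [0.5032, -0.1222, 0.1075]
eef_rot: [0.912, 0.407, -0.049, -0.011]
wrist_force: [-1.4, -0.1, 1.1]
gripper_width: 0.124
```

Run:
```python
from h import *
from rig import *
st=state(); print(st["position"],st["wrist_force"],st["ft_torque"],st["gripper_width"],st["q"].round(2))
print(inc(st,C+.0285*N,toolR(PSI,.1,PSI)))
```

```text
[ 0.50321419 -0.12224423  0.10753614] [-1.36380773 -0.13337127  1.12831572] [-0.16215097  0.15729875 -0.0236472 ] 0.12379896485446602 [ 0.17  0.6  -0.08  2.12  0.15  0.52 -0.76]
(array([0.05, 0.07, 0.06]), array([ 0.1,  0. , 37.8]))
```

{"api": "send_rows", "payload": {
  "increments": [
    [0,0,0,0,0,5],
    [0,0,0,0,0,11],
    [0,0,0,0,0,17],
    [0,0,0,0,0,23],
    [0,0,0,0,0,29],
    [0,0,0,0,0,34],
    [0,0,0,0,0,37.8],
    [0,0,0,0,0,37.8],
    [0,0,0,0,0,37.8]
  ]
}}

```text
t: 6.35
position: [0.5031, -0.1223, 0.1075]
eef_rot: [0.995, 0.092, -0.05, 0.005]
wrist_force: [-1.5, -0.2, -0.3]
gripper_width: 0.125
```

Run:
```python
from h import *
from rig import *
cv2.imwrite("pics/w4.png",camera("wrist")[:,:,::-1])
st=state(); print(st["position"],st["wrist_force"],st["ft_torque"],st["gripper_width"],st["q"].round(2))
print(inc(st,C+.0285*N,toolR(PSI,.1,PSI)))
```

```text
[ 0.50317009 -0.12227904  0.10755252] [-0.73126688 -0.45817406  0.60915813] [-0.15175537  0.10654946  0.02176089] 0.12098201458077554 [ 0.04  0.6   0.11  2.13 -0.06  0.51 -1.21]
(array([0.09, 0.03, 0.06]), array([0.1, 0. , 0.2]))
```

View pics/w4.png

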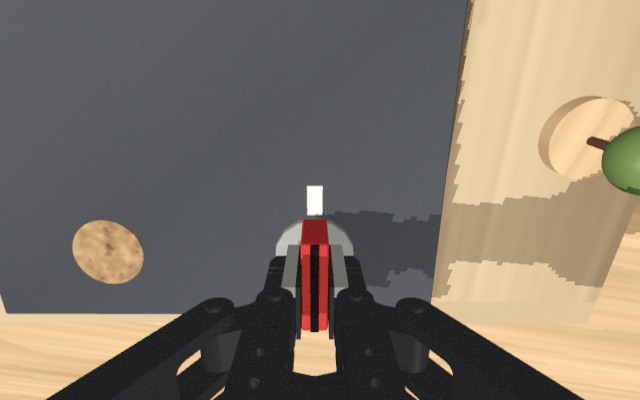

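The slot (column 315) lines up with the white mark (315,200). Release and back off along the axis.

{"api": "send_rows", "payload": {
  "increments": [
    [0,0,0,0,0,0],
    [0,0,0,0,0,0],
    [0,0,0,0,0,0],
    [0,0,0,0,0,0],
    [0,0,-1,0,0,0],
    [0,0,-3,0,0,0],
    [0,0,-5,0,0,0],
    [-2,0,-7,0,0,0],
    [-4,0,-8,0,0,0],
    [-4,0,-8,0,0,0],
    [-4,0,-8,0,0,0]
  ],
  "hand": 4
}}

```text
t: 7.5
position: [0.4724, -0.128, 0.1919]
eef_rot: [0.995, 0.092, -0.049, 0.005]
wrist_force: [0.2, -0.7, 0.2]
gripper_width: 0.47
```

Run:
```python
from h import *
from rig import *
p=camera_params("wrist");im=camera("wrist")
cv2.imwrite("pics/w5.png",im[:,:,::-1])
u=proj(p,[C])[0]; print(u)
f=feats(im,tuple(int(x) for x in (u[0]-75,max(u[1]-90,0),u[0]+75,u[1]+80)))
for k in f: print(k,f[k])
st=state(); print(st["position"],st["wrist_force"],st["gripper_width"])
```

```text
[313.9493808  144.06464106]
wing (array([313.99999237, 149.99999237]), (17.999996185302734, 69.99998474121094), 0.0)
wingbox [[304.99999237 184.99998474]
 [304.99999237 115.        ]
 [322.99999237 115.        ]
 [322.99999237 184.99998474]]
slot (array([314., 119.]), array([314., 183.]))
white [(242, array([314. , 102.5])), (58, array([314. , 189.3]))]
cork [(1948, array([312.4, 217. ]))]
[ 0.47267917 -0.12784283  0.19137934] [ 0.76278094  0.07287072 -0.35866062] 0.46851364117437616
```

View pics/w5.png

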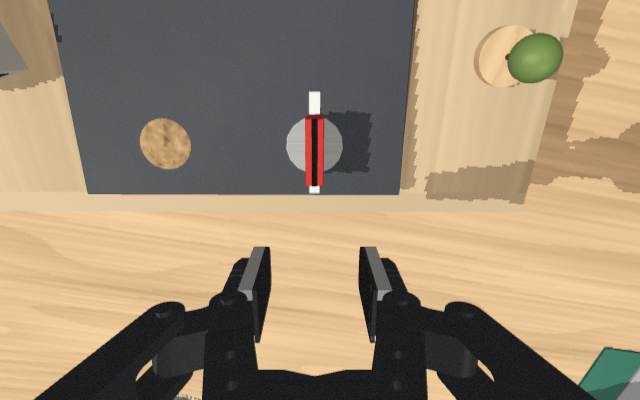

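It is released and aligned: slot at column 314, both marks at column 314. Now close the fingers and go above the cork pad.

Run:
```python
from h import *
from rig import *
st=state()
print(inc(st,[.4835,-.0243,.19],toolR(PSI)),inc(st,[.4835,-.0243,.115],toolR(PSI)))
```

```text
(array([ 2.96, -9.98, -0.16]), array([0.1, 5.7, 0.2])) (array([ 3.7 , -9.99,  7.3 ]), array([0.1, 5.7, 0.2]))
```

{"api": "send_rows", "payload": {
  "increments": [
    [0.6,-2,0,0,1,0],
    [1.5,-5,0,0,3,0],
    [2.4,-8,0,0,4.8,0.2],
    [3,-9.9,0.2,0.1,5.7,0.2],
    [3.2,-10,2,0.1,5.7,0.2],
    [3.4,-10,4,0.1,5.7,0.2],
    [3.6,-10,6,0.1,5.7,0.2],
    [3.7,-10,7.1,0.1,5.7,0.2],
    [3.7,-10,7.3,0.1,5.7,0.2],
    [3.7,-10,7.3,0.1,5.7,0.2],
    [3.7,-10,7.3,0.1,5.7,0.2]
  ],
  "hand": 0
}}

```text
t: 8.65
position: [0.4839, -0.0242, 0.1155]
eef_rot: [0.996, 0.09, 0.001, -0.0]
wrist_force: [0.8, -0.0, -0.8]
gripper_width: -0.001
```

Run:
```python
from h import *
from rig import *
cv2.imwrite("pics/w6.png",camera("wrist")[:,:,::-1]); st=state()
print(st["position"],st["wrist_force"],st["gripper_width"],inc(st,[.4835,-.0243,.100],toolR(PSI)))
```

```text
[ 0.48394748 -0.02420589  0.11564781] [-0.24270606 -0.53688709 -0.27315572] 0.00024163031487240712 (array([-0.05,  0.  ,  1.56]), array([-0. , -0.1,  0. ]))
```

View pics/w6.png

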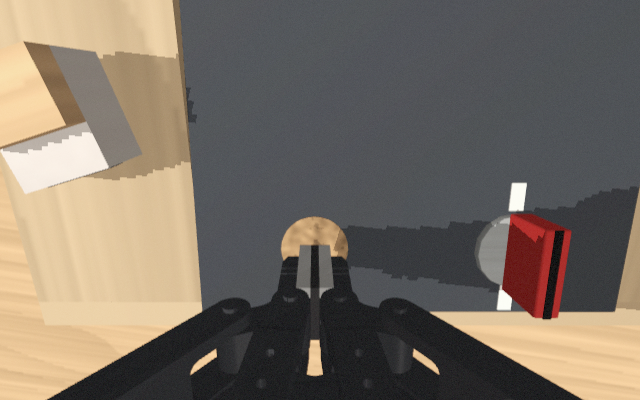

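The shut fingertips are over the cork at (315,245), and the house and wing are clear. Press down.

{"api": "send_rows", "payload": {
  "increments": [
    [0,0,0.5,0,0,0],
    [0,0,1,0,0,0],
    [0,0,1.4,0,0,0],
    [0,0,1.7,0,0,0],
    [0,0,2,0,0,0],
    [0,0,2.3,0,0,0],
    [0,0,2.5,0,0,0],
    [0,0,2.5,0,0,0]
  ]
}}

```text
t: 9.5
position: [0.4829, -0.0243, 0.0904]
eef_rot: [0.996, 0.09, -0.0, -0.0]
wrist_force: [-3.2, -0.6, 6.8]
gripper_width: -0.0
```

{"api": "send_rows", "payload": {
  "increments": [
    [0,0,0.2,0,0,0],
    [0,0,0.4,0,0,0],
    [0,0,0.5,0,0,0],
    [0,0,0.6,0,0,0],
    [0,0,0.6,0,0,0]
  ]
}}

```text
t: 10.0
position: [0.4825, -0.0245, 0.0849]
eef_rot: [0.996, 0.09, -0.0, -0.0]
wrist_force: [-4.1, -0.2, 15.2]
gripper_width: -0.004
```

{"api": "send_rows", "payload": {
  "increments": [
    [0,0,0.1,0,0,0],
    [0,0,0.2,0,0,0],
    [0,0,0.2,0,0,0],
    [0,0,0.2,0,0,0]
  ]
}}

```text
t: 10.4
position: [0.4824, -0.0245, 0.0845]
eef_rot: [0.996, 0.09, 0.0, -0.001]
wrist_force: [-5.4, -0.4, 33.1]
gripper_width: 0.003
```

It is on a hard stop at z=0.0845 (expected 0.085). I'll ease the push slightly and check.

{"api": "send_rows", "payload": {
  "increments": [
    [0,0,0.12,0,0,0],
    [0,0,0.12,0,0,0],
    [0,0,0.12,0,0,0],
    [0,0,0.12,0,0,0],
    [0,0,0.12,0,0,0]
  ]
}}

```text
t: 10.9
position: [0.4824, -0.0245, 0.0846]
eef_rot: [0.996, 0.09, 0.001, -0.001]
wrist_force: [-4.4, 0.3, 28.0]
gripper_width: -0.002
```

Run:
```python
from h import *
from rig import *
for n in("wrist","scene","top"):
    im=camera(n)[:,:,::-1]
    if n=="scene": im=cv2.resize(im[130:230,220:360],None,fx=5,fy=5,interpolation=cv2.INTER_CUBIC)
    if n=="top": cv2.imwrite("pics/top_full7.png",im); im=cv2.resize(im[165:265,270:420],None,fx=5,fy=5,interpolation=cv2.INTER_CUBIC)
    cv2.imwrite(f"pics/{n}7.png",im)
st=state();print(st["t"],st["position"],st["wrist_force"])
```

```text
11.05 [ 0.48242292 -0.02445718  0.08458427] [-4.39064147  0.23993695 28.63931735]
```

View pics/wrist7.png

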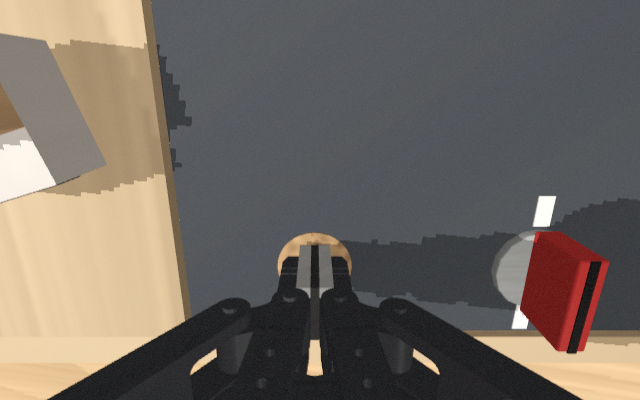

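View pics/scene7.png

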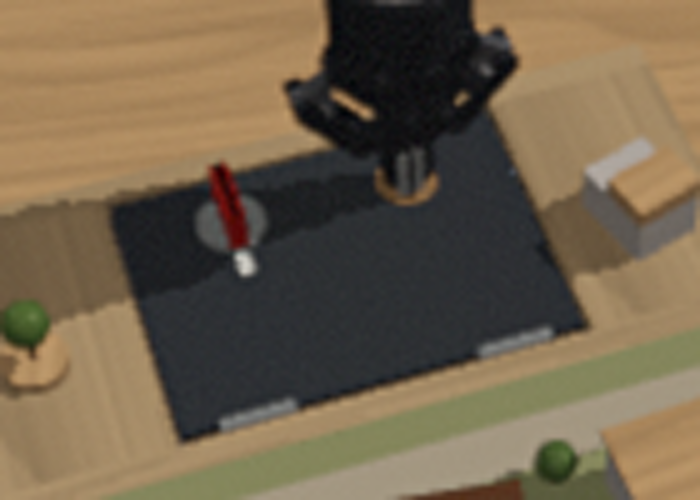

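The panel sits flush with no open side shadow. The slot lies along the marks, the fingertips are on the cork at 28 N, and the tree and house are undisturbed. Handing in while holding.

```bash
python3 -c "
from rig import *
print(hand_in()); print(state()['wrist_force'])"
```

```text
the job is handed in; nothing more can be done
None
the job is handed in; nothing more can be done
```

I turned the red fastener about 78° clockwise until its slot lined up with the white marks and let go of it. Then I pressed the panel home on its cork pad with the fingers shut, and handed in at about 11 s while still holding it.

- **Fastener:** after release, the slot and both marks were at the same wrist-image column (314), so it was in line as near as the picture can show.
- **Panel:** the fingers met a hard stop with the tips at about 65.6 mm, against the 66 mm expected for home. The hold was about 28 N, above the 11 N needed. It briefly reached 33 N before I eased it. The scene view shows the panel flush with the frame.
- **Loose things:** the house and tree looked undisturbed in the last pictures. I did not re-check the cup, bottle, tape or timber, but the arm did not go near them at low height.
- **Disagreement:** one check, the cork's height from the top and wrist views together, read about 92 mm instead of about 78 mm. The baseline was poor, so I used its position from the other views, which agreed to within about 0.5 mm.

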